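Refit the hotplate's control knob and switch it off

ROBOT

A 6-joint arm with a two-finger parallel gripper is mounted at the origin on the work surface. World frame = base frame: x ahead of the robot, y to its left, z up, the work surface at z = 0. Lengths are in mm, angles in rad, forces in N, time in s.
With the tool pointing down it reaches from about 400 to 925 mm from the base axis. Payload 12.5 kg.
Tool frame: the origin (TCP) lies at the very end of the fingers, on their centre line; the grasp point (between the pads) lies 19 mm behind it (env.grip_point_offset is the distance from the TCP to the grasp point, in mm); z points along the fingers, y is the direction in which the jaws open and shut (so a half turn about z gives the same grasp; the last joint's range is limited). The gripper opens to 95 mm and grips with 3 to 60 N. Pads are 20 mm wide; open, the fingers measure 119 mm over their backs; the gripper's body (75 mm by 180 mm) begins 59 mm behind the grasp point.
Start: joints at [1, 0.491, 1.559, -0, 1.092, -0.106], TCP at [280.14, 558.72, 214.661] pointing down, gripper open.
Joint ranges: [-3.1, 3.1], [-0.84, 2.19], [0.05, 2.79], [-1.13, 4.28], [0.06, 2.93], [-2.69, 2.69]. Speed limits (rad/s): [2.22, 2.22, 2.79, 3.14, 3.14, 3.14].

INTERFACE

Orientations are given as [roll, pitch, yaw] about the fixed x, y, z axes, in that order (R = Rz(yaw) Ry(pitch) Rx(roll)).
In Python, from cell import env gives the robot as it stands.
- The arm moves only by the tool drive_tool, never from a script. Its argument "commands" is a list of rows, each an object of numbers: "dx", "dy", "dz": the shift along the world's x, y, z in mm; "yaw": the turn about the world's z in degrees. In form: [{"dx": .., "dy": .., "dz": .., "yaw": ..}, ...]. A call has 1 to 5 rows; each row shifts and turns the commanded pose from where the row before left it; what a row does not reach is not made up. A row lasts 1/12 s, in which the tool goes at most 41.7 mm and 7.16 degrees, less where a joint would pass 70% of its speed; a pose out of reach is approached as far as the arm can. A call with a gripper value outside its range is refused whole. "grip" is the opening, from 0 (shut) to 1 (fully open), set as the call begins (left out, the last holds). The fingers move at their own pace and stop on an object; the grip force is fixed at half the most. Time passes only in rows, so rows that do not move let the fingers close. It gives the time, the measured TCP pose, the force and the opening at its end, in the units of the state.
- env.state(): the state, without advancing time (a new reading comes with each control period).
- env.read_camera(name): name is "scene" or "top" or "wrist"; returns the picture (480x640x3 uint8, red, green, blue); there is no depth.
- env.calibration(name): a dict with "intrinsics" (3x3 intrinsics, pixels), "dist_coeffs" ([k1, k2, p1, p2, k3] as OpenCV has them; the pictures are not rectified), "rvec" (rotation vector, rad) and "tvec" (3), from world to camera coordinates, as OpenCV has them. Camera axes: x right, y down, z forward; pixel columns grow to the right and rows downward; lengths in mm; the calibration is good to about 2 mm. A picture is of the moment at which its call begins: read the wrist's pose just before it. calibration takes no time and is no camera call; for the wrist camera it gives the pose at the moment of the call.
- env.job_done(): hands the job in, once; it reports no verdict.
Trained networks look in the newest picture that a camera, given by its name, has taken for a name from the list of things; names that differ only in an ending like _2 or _b are one class to them, and where a whole thing is asked for, a point or a joint stands for the part that bears it (a point fixed in the world has none). Each returns a list of dicts, best first, with "conf" (0 to 1); they miss things now and then, are a little off and sometimes report something else, mostly with a low value. They report only what shows in the picture. A call takes as long as a camera call. They do not tell look-alikes from the thing itself.
- env.trace(query, camera): "pixels" (480x640 bool, what is visible of it) and "pixel" ([column, row] in pixels, amid what is visible of it).
- env.place_of(query, camera): "pixel" ([column, row] in pixels: a listed point, or the origin of a listed thing).
The state is a dict: "t": time; "joints": joint angles; "qvel": joint speeds; "tau": joint torques, N m; "eef_pos": TCP position; "tcp_rot": TCP orientation; "ft_force": force on the tool from outside, world axes, zero at the start; "moment": the same for the moment, N m; "opening": opening from 0.0 (shut) to 1.0 (fully open).
Only numpy, scipy, OpenCV 4.12 (cv2) and the standard library are available. Lean on these libraries where they do the work, as an engineer would, in place of code of your own. Each camera call takes 0.05 s, during which the arm holds its last target.

TASK

The right-hand knob of the twin hotplate was pulled off for washing while its control was still part-way on. Put the knob back: lower its stem into the bare control and, pressing only lightly, turn it until the flatted stem finds the socket and drops fully home, then turn the knob anticlockwise to its off stop so that its pointer points straight to the back of the hotplate, and let go. Do not force it, and leave the other knob and the copper pan as they are.

Things in the scene. Friction and masses are not known exactly. Their poses are not given: they have to be found in the camera images.
- knob: Loose black control knob, 70 g, at first stem down on a loose steel ring (48 mm wide, 42 mm high), facing any way. Origin: on the axis, underside of the round skirt (60 mm wide, 6 mm thick); z up. On the skirt the bar to grip, along x, 15 mm wide, flat sides from x = -25 to +12 mm, then tapering to the pointer nose at x = +30 mm; top 36 mm above the origin.
- stem_tip (a point): Centre of the lower end of the loose knob's stem, 31 mm below the knob's origin, on its axis. The stem is one piece with the knob: 16 mm diameter, with one flat along its whole length on the side away from the pointer, 3.5 mm from the axis (D section); the round edge of its end bevelled by 0.7 mm.
- pointer (a point): Tip of the loose knob's pointer nose: 30 mm from the axis along the knob's +x, 34 mm above its origin.
- bezel (a point): Bare right-hand control (robot's view) on the deck: centre of the hole's mouth, on top of a black bezel, 91 mm above the bench. Axes of the hotplate, not turning with the control: +x to its back, y to its left, z up. Mouth dished, 27 mm, narrowing in 4 mm to a round 16.8 mm bore. Fully home, the knob's origin is 3 mm above this point.
- socket (a point): In that hole, 14 mm below the mouth: flat top of the control's brass spindle with its D socket, 14 mm deep, 0.6 mm wider all round than the stem. Axes as bezel: the spindle's angle is NOT measured. It was left 0.4 to 2.2 rad clockwise (from above) of off; the stem enters only with the knob's pointer at that angle, within about 0.1 rad. Unmatched, the knob rests 14 mm above home.
- hob: Steel twin hotplate, fixed, cold, 320 mm (x) by 520 mm (y), deck at 85 mm; origin under its centre, +x to its back. Iron plates 180 mm wide, 14 mm proud. Controls near the front edge. The spindle turns stiffly (0.06 N m), does not follow light rubbing, and stops hard at off: pointer along +x. The plastic stem stands 45 N of contact, press and twist together; 5 to 8 N seeks and seats it.
- left_knob (a joint): The other knob, same shape, fitted on the left-hand control, 110 mm to the left of the bare one, its skirt 9 mm above the deck. Value in rad, growing clockwise; 0 is off (pointer to the back). It must stay where it is.
- pan: Copper sugar pan, 152 mm wide, 85 mm high, 0.9 kg, with a steel handle to the rear left, standing on the left plate; origin under its centre. Leave it there.
- jar: Glass jar with metal lid, 72 mm wide, 110 mm high, on the bench to the left; origin under its centre. Only in the way.
Mind the look-alikes: they are no part of the job. Leave any purple or turquoise look-alike of the knob alone.

How it is judged (in metres and radians):
On the way, in this order (a step that is already met when the one before it is completed fails the run):
1. the stem has dropped fully home in the control, the knob upright on its axis, the control still part-way on (z of knob in the frame of bezel below 0.007 m and horizontal distance between knob and bezel below 0.004 m and angle between knob's own z axis and vertical below 0.1 rad), for 0.2 s.
2. the knob, home in its socket, has been turned to off (z of knob in the frame of bezel below 0.007 m and x of pointer in the frame of bezel above 0.024 m and y of pointer in the frame of bezel between -0.006 and 0.006 m), for 0.2 s.
At the end, for the whole second after the job is handed in: The knob is home in the right-hand control (its skirt within 6.5 mm of the bezel's mouth, on its axis within 4 mm, upright within 5 degrees), at rest, its pointer to the back of the hotplate within about 11 degrees (off); the left knob is still off (z of knob in the frame of bezel below 0.0065 m and horizontal distance between knob and bezel below 0.004 m and angle between knob's own z axis and vertical below 0.08 rad and x of pointer in the frame of bezel above 0.024 m and y of pointer in the frame of bezel between -0.006 and 0.006 m and linear speed of knob below 0.02 m/s and value of joint left_knob below 0.15 rad); the robot touches nothing.
It fails at once if the knob was forced: more than 45 N of contact between the knob and the hotplate with its control (contact force between knob and hob above 45 N).
It fails at once if the other knob was turned by more than about 9 degrees (value of joint left_knob above 0.15 rad).
It fails at once if the copper pan was pushed by more than 2 cm (distance of pan from where it was at the start of the episode above 0.02 m).
It also fails if it takes over 70 s, if anything falls off the work surface, if the arm or the gripper's body presses on something with over 40 N, if the wrist force passes 120 N, or if a joint passes its speed limit or range.

## Working session

There is one attempt and no reset: what is moved stays moved. The work goes in short steps, Python scripts to look and compute and a tool call to move; the robot and the scene stay as the last step left them, time stands still between calls to the robot, and variables do not carry over. Pictures are saved under pics/ and viewed, and the job is handed in when it is done.

Besides the shell and the picture viewer there is one more tool, called after ">>>" as name(argument=value, ...) on one line, values as JSON. drive_tool: Moves the arm, as the interface text tells. Its arguments: {"type":"object","properties":{"commands":{"type":"array"},"grip":{"type":"number"}},"required":["commands"]}

```bash
ls; mkdir -p pics; cat > h.py <<'E'
import numpy as np, cv2
from cell import env
def save(im,n): cv2.imwrite(f'pics/{n}.png',im[:,:,::-1])
def ray(cam,px,c=None):
    c=c or env.calibration(cam)
    K=np.array(c['intrinsics'],float);d=np.array(c['dist_coeffs'],float)
    R=cv2.Rodrigues(np.array(c['rvec'],float))[0];t=np.array(c['tvec'],float).ravel()
    u=cv2.undistortPoints(np.array([[px]],float),K,d)[0,0]
    return -R.T@t, R.T@np.array([u[0],u[1],1.])
def atz(cam,px,z,c=None):
    o,v=ray(cam,px,c); return o+v*(z-o[2])/v[2]
def proj(cam,P,c=None):
    c=c or env.calibration(cam)
    return cv2.projectPoints(np.array(P,float).reshape(-1,3),np.array(c['rvec'],float),np.array(c['tvec'],float),np.array(c['intrinsics'],float),np.array(c['dist_coeffs'],float))[0][:,0]
def tri(a,pa,b,pb):
    o1,v1=ray(a,pa);o2,v2=ray(b,pb)
    A=np.stack([v1,-v2],1);s=np.linalg.lstsq(A,o2-o1,rcond=None)[0]
    p,q=o1+v1*s[0],o2+v2*s[1]
    return (p+q)/2,np.linalg.norm(p-q)
E
python3 - <<'E'
from h import *
for c in ['scene','top']:
    im=env.read_camera(c);save(im,c+'0')
    for q in ['knob','pointer','bezel','stem_tip','hob','left_knob']:
        print(c,q,[(np.round(r['pixel'],1).tolist(),round(r['conf'],2)) for r in env.place_of(q,c)])
print({k:v for k,v in env.state().items()})
E
```

```text
pics
scene knob [([362.8, 244.0], 0.92), ([337.9, 171.7], 0.85), ([376.2, 195.3], 0.83)]
scene pointer [([329.1, 161.2], 0.73), ([358.0, 245.1], 0.73), ([373.0, 196.5], 0.67)]
scene bezel [([163.7, 283.5], 0.57)]
scene stem_tip [([359.5, 250.3], 0.76), ([371.8, 203.1], 0.69), ([339.4, 179.4], 0.62)]
scene hob [([217.3, 341.1], 0.71)]Traceback (most recent call last):
  File "<stdin>", line 5, in <module>
ValueError: it knows: bezel, hob, jar, knob, pan, pointer, socket, stem_tip
```

```bash
python3 - <<'E'
from h import *
for c in ['top']:
    im=env.read_camera(c);save(im,c+'0')
    for q in ['knob','pointer','bezel','stem_tip','hob','jar','pan']:
        print(c,q,[(np.round(r['pixel'],1).tolist(),round(r['conf'],2)) for r in env.place_of(q,c)])
print({k:v for k,v in env.state().items()})
E
```

```text
top knob [([252.5, 218.4], 0.89), ([213.4, 260.4], 0.83), ([221.3, 319.0], 0.56)]
top pointer [([219.6, 245.6], 0.96), ([261.6, 206.4], 0.95), ([236.7, 320.9], 0.84)]
top bezel [([472.5, 240.8], 0.87)]
top stem_tip [([223.9, 320.5], 0.89)]
top hob [([428.6, 189.9], 0.58)]
top jar [([157.9, 178.7], 0.96)]
top pan [([367.5, 149.3], 0.84)]
{'t': 0.7, 'joints': array([ 1.00042529e+00,  4.90883683e-01,  1.55890231e+00,  1.52951905e-05,
        1.09169577e+00, -1.05590465e-01]), 'qvel': array([-0.00032093, -0.00119511,  0.00042326, -0.0012893 ,  0.00102993,
        0.00081939]), 'tau': array([-2.47130178e-03, -6.12348747e+01, -2.58403748e+01,  6.91778725e-02,
        4.44528332e-02, -1.43739032e-05]), 'eef_pos': array([280.12222116, 558.72931551, 214.67028941]), 'tcp_rot': array([ 3.14148095e+00, -1.81080005e-06,  2.67680503e+00]), 'ft_force': array([-0.0061802 ,  0.23665012,  0.5088036 ]), 'moment': array([0.02281506, 0.03877583, 0.01521734]), 'opening': 1.0037812883214245}
```

View pics/scene0.png

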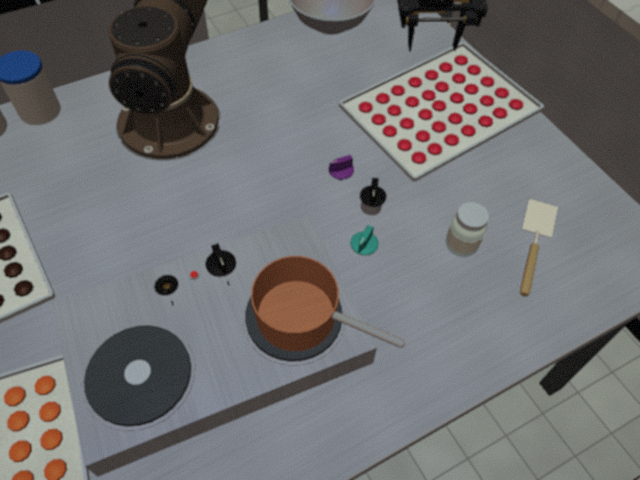

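View pics/top0.png

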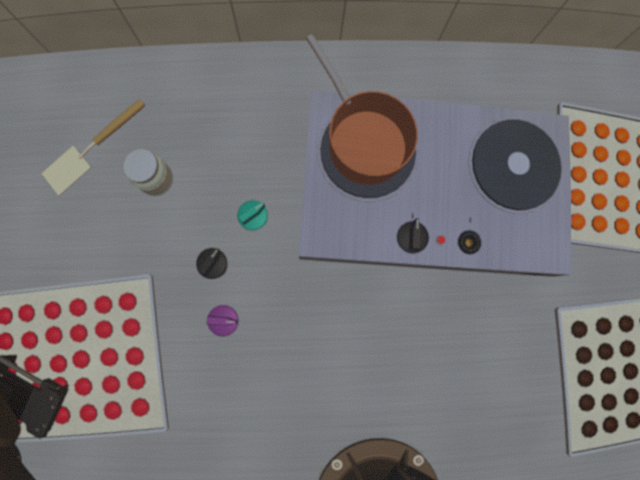

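Candidates (top view): black (212,262), turquoise (253,215) and purple (223,320). Another black knob is fitted on the hob at (412,236). The loose black one standing on the ring is the match, so I'll measure it and confirm in a crop.

```bash
python3 - <<'E'
from h import *
im=env.read_camera('top'); sc=env.read_camera('scene')
a=cv2.resize(im[225:295,175:255],None,fx=5,fy=5,interpolation=cv2.INTER_CUBIC)
b=cv2.resize(im[200:270,390:500],None,fx=5,fy=5,interpolation=cv2.INTER_CUBIC)
c=cv2.resize(sc[165:225,340:410],None,fx=5,fy=5,interpolation=cv2.INTER_CUBIC)
W=np.zeros((720,800,3),np.uint8);W[:350,:400]=a;W[:300,430:780]=c;W[360:710,:550]=b;save(W,'crop1')
print('knob top z42',atz('top',(213.4,260.4),42),'scene',atz('scene',(376.2,195.3),42))
print('tri knob',tri('top',(213.4,260.4),'scene',(376.2,195.3)))
print('ptr z76',atz('top',(219.6,245.6),76),atz('scene',(373,196.5),76))
print('bez',atz('top',(472.5,240.8),91),atz('scene',(163.7,283.5),91),tri('top',(472.5,240.8),'scene',(163.7,283.5)))
for q in ['knob','bezel','pan','jar','hob']:
  for c in ['top','scene']:
    print(q,c,[(np.round(r['pixel'],1).tolist(),int(r['pixels'].sum()),round(r['conf'],2)) for r in env.trace(q,c)] if q!='bezel' else 0)
for n in ['top','scene']: print(n,ray(n,(320,240))[0])
E
```

```text
knob top z42 [473.95074834 302.88453444  42.        ] scene [470.13357758 313.88661509  42.        ]
tri knob (array([474.85883795, 305.05888255,  51.51186149]), np.float64(8.269755630308122))
ptr z76 [497.9649561  285.42604962  76.        ] [490.81389782 289.15988183  76.        ]
bez [ 493.66109943 -181.60269972   91.        ] [ 490.78503324 -181.19025001   91.        ] (array([ 493.1061534 , -180.90074035,   94.25929482]), np.float64(0.8874688288970416))
knob top [([249.7, 213.3], 742, 0.7), ([211.2, 262.7], 768, 0.65), ([218.8, 321.7], 770, 0.57)]
knob scene [([339.1, 168.4], 511, 0.86), ([375.2, 195.5], 551, 0.7), ([363.2, 243.2], 579, 0.61), ([219.1, 262.5], 739, 0.23)]
bezel top 0
bezel scene 0
pan top [([366.8, 133.3], 7197, 0.93)]
pan scene [([298.4, 306.8], 7172, 0.96)]
jar top [([147.3, 171.0], 1745, 0.92), ([211.6, 264.4], 718, 0.56)]
jar scene [([464.4, 231.1], 1781, 0.67)]
hob top [([453.3, 198.0], 38049, 0.67)]
hob scene [([180.7, 351.5], 43290, 0.97)]
top [ 387.99504779  134.73753372 1007.86147776]
scene [1123.21099159 -209.39176936 1091.98110265]
```

View pics/crop1.png

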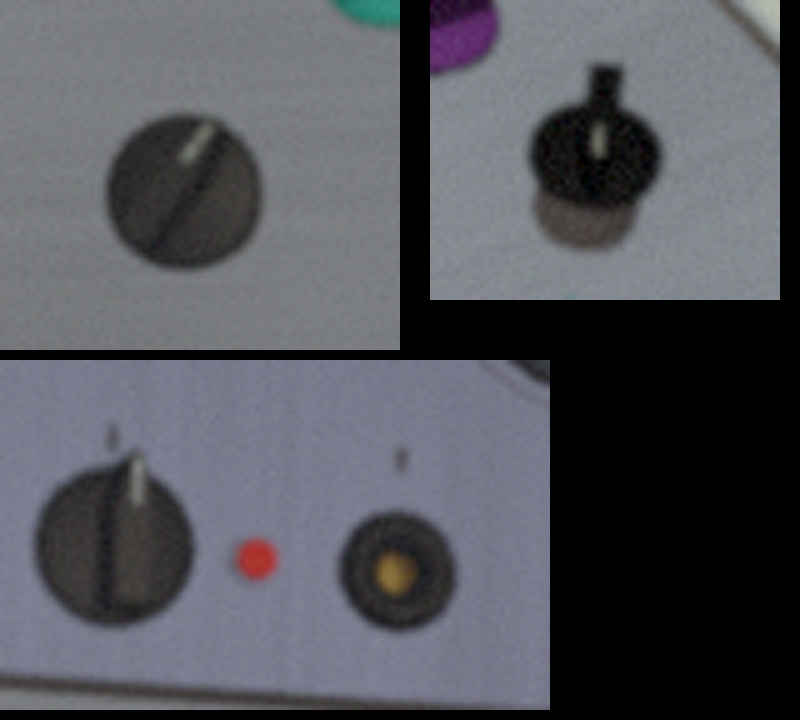

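The crops confirm it: the upper left one is a black knob with a white pointer line up-right, on a steel ring (upper right, scene view), while the other black knob is on the deck beside the red lamp. I'll move above it and refine with the wrist camera.

>>> drive_tool(commands=[{"dx":35,"dy":-20,"dz":0},{"dx":35,"dy":-20,"dz":0},{"dx":30,"dy":-28,"dz":0},{"dx":30,"dy":-28,"dz":0},{"dx":25,"dy":-32,"dz":0,"yaw":-4}], grip=0.5)

```text
invalid input
```

>>> drive_tool(commands=[{"dx":15,"dy":-36,"dz":0,"yaw":-5},{"dx":10,"dy":-38},{"dx":5,"dy":-36},{"dx":0,"dy":-15},{}])

```text
invalid input
```

```bash
python3 - <<'E'
from h import *
c=env.calibration('wrist');im=env.read_camera('wrist');save(im,'w1')
s=env.state();print(s['eef_pos'],s['tcp_rot'],s['t'],s['ft_force'],s['opening'])
for q in ['knob','pointer']:
    r=env.place_of(q,'wrist');print(q,[(np.round(x['pixel'],1).tolist(),round(x['conf'],2)) for x in r])
    for x in r: print(atz('wrist',x['pixel'],42 if q=='knob' else 76,c))
print(ray('wrist',(320,240),c))
E
```

```text
[280.14877034 558.70434788 214.6618836 ] [ 3.14151408e+00 -1.49219268e-05  2.67677079e+00] 1.25 [0.07049182 0.12117043 0.42774816] 0.9997549053681547
knob []
pointer []
(array([210.84035401, 593.16141797, 384.48376491]), array([ 0.24550365, -0.11747812, -0.96229116]))
```

View pics/w1.png

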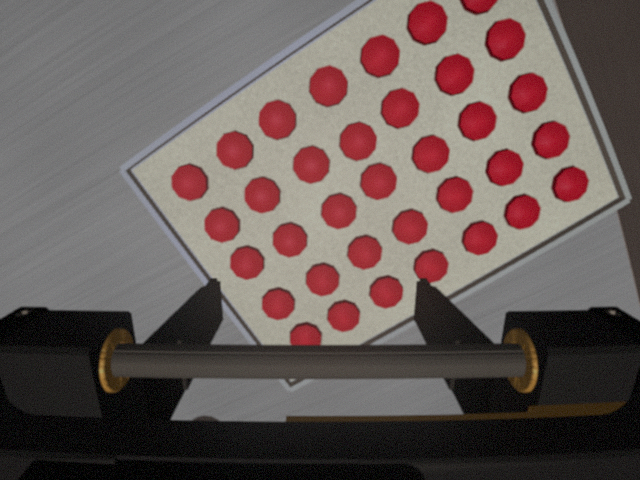

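>>> drive_tool(commands=[{"dx":35,"dy":-20,"dz":0,"yaw":0},{"dx":35,"dy":-20,"dz":0,"yaw":0},{"dx":30,"dy":-28,"dz":0,"yaw":0},{"dx":30,"dy":-28,"dz":0,"yaw":0},{"dx":25,"dy":-32,"dz":0,"yaw":-4}], grip=0.5)

```text
t: 1.77
eef_pos: [436.8, 429.6, 214.5]
tcp_rot: [3.141, 0.0, 2.608]
ft_force: [0.8, 0.4, 0.0]
opening: 0.705
```

>>> drive_tool(commands=[{"dx":15,"dy":-36,"dz":0,"yaw":-5},{"dx":10,"dy":-38,"dz":0,"yaw":0},{"dx":5,"dy":-36,"dz":0,"yaw":0},{"dx":5,"dy":-15,"dz":0,"yaw":0},{"dx":0,"dy":0,"dz":0,"yaw":0}])

```text
t: 2.18
eef_pos: [471.0, 302.8, 214.9]
tcp_rot: [-3.142, 0.0, 2.516]
ft_force: [0.2, -0.2, 0.2]
opening: 0.501
```

```bash
python3 - <<'E'
from h import *
c=env.calibration('wrist');im=env.read_camera('wrist');save(im,'w2')
s=env.state();print(s['eef_pos'],s['tcp_rot'],s['t'],s['ft_force'],s['opening'])
for q in ['knob','pointer']:
    r=env.place_of(q,'wrist');print(q,[(np.round(x['pixel'],1).tolist(),round(x['conf'],2)) for x in r])
    for x in r: print(atz('wrist',x['pixel'],42 if q=='knob' else 76,c))
E
```

```text
[470.76875076 304.49529424 214.97605445] [3.14108072e+00 2.12886291e-04 2.51699885e+00] 2.2333 [-0.93758296  0.34884472  0.91704924] 0.5013586117161075
knob [([311.3, 327.0], 0.96), ([236.3, 133.6], 0.91), ([322.9, 218.3], 0.64)]
[557.0952634  232.22958297  42.        ]
[366.39550866 289.84949845  42.        ]
[472.62373268 307.10726874  42.        ]
pointer [([194.1, 150.8], 0.9), ([317.4, 259.2], 0.83)]
[360.78351376 259.81576643  76.        ]
[492.71590545 286.40132012  76.        ]
```

View pics/w2.png

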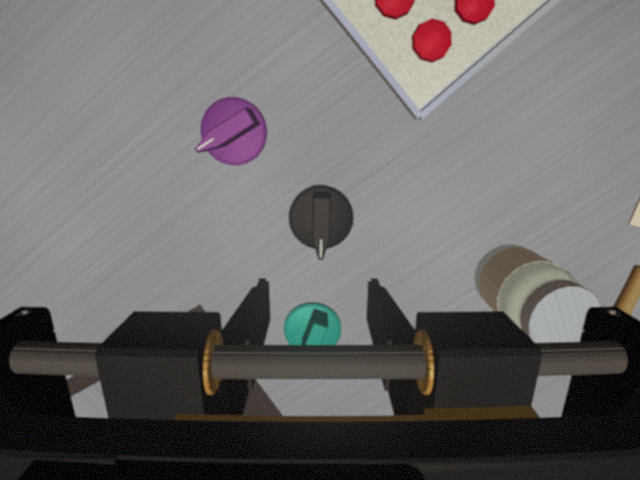

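The wrist view shows the black knob at (321,217), its pointer nose down the image at (321,258), between purple (233,130) and turquoise (313,325).

```bash
python3 - <<'E'
from h import *
im=env.read_camera('wrist');c=env.calibration('wrist')
g=im.astype(int).sum(2)
m=((g<240)).astype(np.uint8); m[:170]=0;m[262:]=0;m[:,:275]=0;m[:,370:]=0
n,l,st,ce=cv2.connectedComponentsWithStats(m);k=1+np.argmax(st[1:,4]);print(st[k],ce[k])
cs,_=cv2.findContours((l==k).astype(np.uint8),cv2.RETR_EXTERNAL,cv2.CHAIN_APPROX_NONE)
p=max(cs,key=len)[:,0]; p=p[p[:,1]<235]
e=cv2.fitEllipse(p.astype(np.float32));print(e)
S=atz('wrist',e[0],47,c);print('skirt',S)
T=atz('wrist',(321.3,258),76,c);B=atz('wrist',(321.7,191),78,c)
print('tip',T,'tail',B,'yaw',np.degrees(np.arctan2(*(T-S)[1::-1])),np.degrees(np.arctan2(*(T-B)[1::-1])),np.linalg.norm((T-S)[:2]),np.linalg.norm((T-B)[:2]))
a=cv2.resize(im[175:270,275:370],None,fx=6,fy=6,interpolation=cv2.INTER_CUBIC);save(a,'w2c')
E
```

```text
[ 287  188   64   71 3137] [318.08320051 219.48358304]
((318.1190490722656, 219.9590606689453), (62.432437896728516, 63.482666015625), 172.60049438476562)
skirt [469.26374663 307.12704949  47.        ]
tip [492.69619285 293.71159321  76.        ] tail [445.65485185 327.57347853  78.        ] yaw -29.79183859017507 -35.74756562751786 27.001000042969874 57.961323666016696
```

View pics/w2c.png

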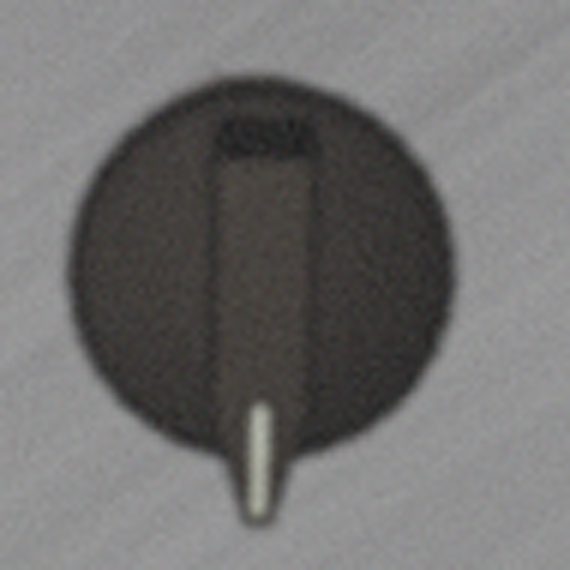

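```bash
python3 - <<'E'
from h import *
c=env.calibration('wrist');s=env.state();print(s['eef_pos'],s['tcp_rot'])
S=atz('wrist',(318.3,219.8),47,c)
T=atz('wrist',(318.0,261.5),76,c);B=atz('wrist',(319.2,201.2),78,c)
print('S',S,'tip',T,'tail',B,'yaw',np.degrees(np.arctan2(*(T-S)[1::-1])),np.degrees(np.arctan2(*(T-B)[1::-1])),np.linalg.norm((T-S)[:2]),np.linalg.norm((T-B)[:2]))
u=(T-B)/np.linalg.norm(T-B);print('axis from bar',B+25*u, T-30*u)
E
```

```text
[470.01388948 306.58363859 214.69573965] [ 3.14115148e+00 -2.72086719e-05  2.52028072e+00]
S [469.23894241 307.34777158  47.        ] tip [493.63061632 289.55929234  76.        ] tail [451.28537716 321.05896041  78.        ] yaw -36.102706128365575 -36.64472705500395 30.189132972685808 52.776399726662824
axis from bar [471.3297845  306.148378    77.05328638] [469.57732751 307.45199122  77.13605634]
```

>>> drive_tool(commands=[{"dx":-0.5,"dy":0.7,"dz":-35,"yaw":-0.8},{"dx":0,"dy":0,"dz":-35,"yaw":0},{"dx":0,"dy":0,"dz":-30,"yaw":0},{"dx":0,"dy":0,"dz":-25,"yaw":0},{"dx":0,"dy":0,"dz":-10,"yaw":0}])

```text
t: 2.8
eef_pos: [468.0, 307.0, 76.4]
tcp_rot: [-3.138, -0.002, 2.507]
ft_force: [-0.1, -0.6, -0.2]
opening: 0.499
```

```bash
python3 - <<'E'
from h import *
c=env.calibration('wrist');im=env.read_camera('wrist');save(im,'w3')
s=env.state();print(s['eef_pos'],s['tcp_rot'],s['t'],s['ft_force'],s['opening'])
E
```

```text
[468.05791876 306.81678405  76.25868255] [-3.13734712e+00 -2.27114219e-03  2.50719743e+00] 2.85 [-1.6612378  -0.72837449 -1.39572562] 0.499480519437215
```

View pics/w3.png

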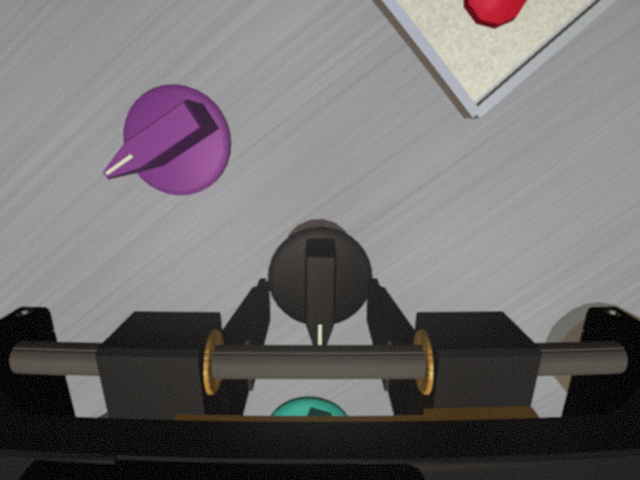

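>>> drive_tool(commands=[{"dx":0,"dy":0,"dz":-12,"yaw":0},{"dx":0,"dy":0,"dz":-10,"yaw":0},{"dx":0,"dy":0,"dz":-3,"yaw":0},{"dx":0,"dy":0,"dz":0,"yaw":0},{"dx":0,"dy":0,"dz":0,"yaw":0}])

```text
t: 3.27
eef_pos: [469.8, 306.7, 55.3]
tcp_rot: [3.141, 0.0, 2.506]
ft_force: [-0.1, 0.1, 0.3]
opening: 0.499
```

>>> drive_tool(commands=[{"dx":0,"dy":0,"dz":0,"yaw":0},{"dx":0,"dy":0,"dz":0,"yaw":0},{"dx":0,"dy":0,"dz":0,"yaw":0},{"dx":0,"dy":0,"dz":0,"yaw":0},{"dx":0,"dy":0,"dz":0,"yaw":0}], grip=0.0)

```text
t: 3.68
eef_pos: [469.7, 306.4, 54.9]
tcp_rot: [3.141, 0.0, 2.506]
ft_force: [-0.1, 0.3, -0.2]
opening: 0.208
```

>>> drive_tool(commands=[{"dx":0,"dy":0,"dz":0,"yaw":0},{"dx":0,"dy":0,"dz":0,"yaw":0}])

```text
t: 3.85
eef_pos: [469.7, 306.4, 54.8]
tcp_rot: [3.141, 0.0, 2.506]
ft_force: [0.0, 0.3, 1.7]
opening: 0.158
```

>>> drive_tool(commands=[{"dx":0,"dy":0,"dz":10,"yaw":0},{"dx":0,"dy":0,"dz":25,"yaw":0},{"dx":0,"dy":0,"dz":35,"yaw":0},{"dx":0,"dy":0,"dz":35,"yaw":0},{"dx":0,"dy":0,"dz":30,"yaw":0}])

```text
t: 4.27
eef_pos: [469.5, 306.4, 192.5]
tcp_rot: [3.141, 0.0, 2.506]
ft_force: [1.0, -0.3, 0.2]
opening: 0.156
```

```bash
python3 - <<'E'
from h import *
c=env.calibration('wrist');im=env.read_camera('wrist');save(im,'w4')
s=env.state();print(s['eef_pos'],s['tcp_rot'],s['t'],s['ft_force'],s['opening'])
E
```

```text
[471.29702556 307.36494861 197.78808428] [3.13391641 0.00389109 2.50592258] 4.3167 [ 0.94644296 -0.27064641  4.19461643] 0.15912465793744981
```

View pics/w4.png

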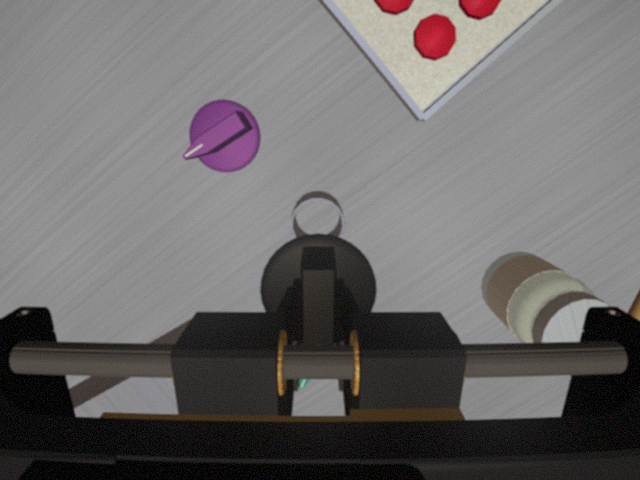

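```bash
python3 - <<'E'
from h import *
im=env.read_camera('top')
g=cv2.cvtColor(im,cv2.COLOR_RGB2GRAY)
m=(g<85).astype(np.uint8);m[:228]=0;m[258:]=0;m[:,:455]=0;m[:,485:]=0
cs,_=cv2.findContours(m,cv2.RETR_EXTERNAL,cv2.CHAIN_APPROX_NONE);p=max(cs,key=len);e=cv2.fitEllipse(p);print(e)
bt=atz('top',e[0],90,None);print('top bezel',bt)
# hob edges: trace
t=[r for r in env.trace('hob','top')][0]['pixels'].astype(np.uint8)
cs,_=cv2.findContours(t,cv2.RETR_EXTERNAL,cv2.CHAIN_APPROX_NONE);p=max(cs,key=len)[:,0].astype(float)
# front edge: for cols 320..560 max row
P=[]
for col in range(320,556,4):
    r=p[p[:,0]==col][:,1].max(); P.append(atz('top',(col,r),85)[:2])
P=np.array(P);f=np.polyfit(P[:,1],P[:,0],1);res=P[:,0]-np.polyval(f,P[:,1]);k=abs(res)<3;f=np.polyfit(P[k,1],P[k,0],1);print('front edge dx/dy',f,'hob yaw deg',np.degrees(-np.arctan(f[0])),res.std())
# marks / left knob / lamp
print('lamp',atz('top',(390+257/5,200+200/5),85))
print('marks',atz('top',(390+402/5,200+100/5),85),atz('top',(390+113/5,200+78/5),85))
for q in ['bezel','socket']:
    print(q,[(x['pixel'],x['conf']) for x in env.place_of(q,'top')])
a=cv2.resize(im[200:285,390:500],None,fx=7,fy=7,interpolation=cv2.INTER_CUBIC);save(a,'t7')
sc=env.read_camera('scene');save(cv2.resize(sc[230:320,130:250],None,fx=6,fy=6,interpolation=cv2.INTER_CUBIC),'s7')
g=cv2.cvtColor(sc,cv2.COLOR_RGB2GRAY);m=(g<75).astype(np.uint8);m[:268]=0;m[300:]=0;m[:,:148]=0;m[:,184:]=0
cs,_=cv2.findContours(m,cv2.RETR_EXTERNAL,cv2.CHAIN_APPROX_NONE);p=max(cs,key=len);e=cv2.fitEllipse(p);print(e,atz('scene',e[0],89))
E
```

```text
((469.0546569824219, 241.92501831054688), (21.628376007080078, 22.732555389404297), 147.28042602539062)
top bezel [ 491.84572645 -175.1755124    90.        ]
front edge dx/dy [9.93778067e-02 4.56205580e+02] hob yaw deg -5.675294876838985 0.8675624806542563
lamp [ 497.33930079 -124.12032172   85.        ]
marks [ 533.69222364 -182.34178586   85.        ] [544.24484682 -72.26614303  85.        ]
bezel [([468.7, 242.2], 0.71)]
socket [([468.7, 242.2], 0.65), ([154.8, 178.8], 0.19)]
((165.8446502685547, 284.7191162109375), (18.61783218383789, 23.02530860900879), 69.93428802490234) [ 493.96892776 -178.51041238   89.        ]
```

View pics/t7.png

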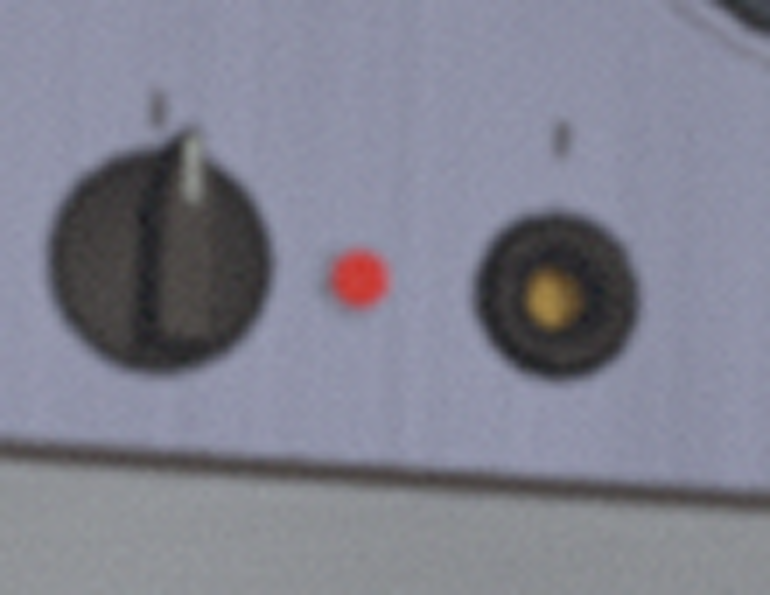

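View pics/s7.png

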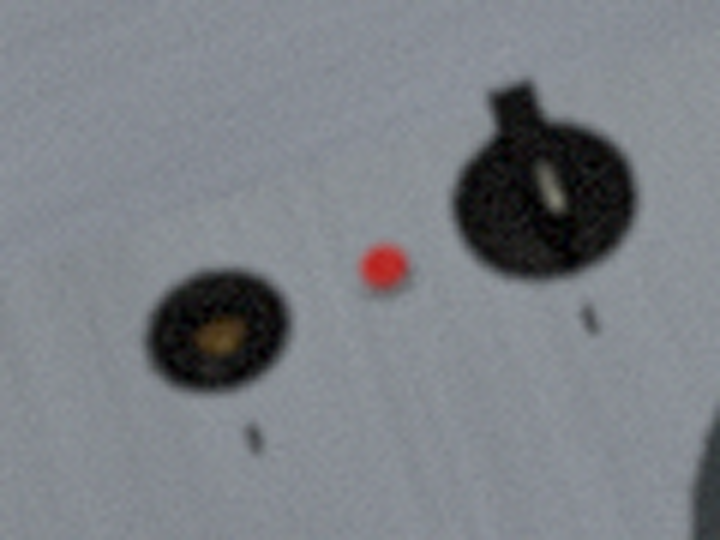

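>>> drive_tool(commands=[{"dx":2,"dy":-25,"dz":0,"yaw":0},{"dx":5,"dy":-38,"dz":0,"yaw":2},{"dx":5,"dy":-40,"dz":0,"yaw":2},{"dx":5,"dy":-40,"dz":0,"yaw":2},{"dx":5,"dy":-40,"dz":0,"yaw":2}])

```text
t: 4.98
eef_pos: [490.9, 121.7, 188.3]
tcp_rot: [-3.14, -0.002, 2.648]
ft_force: [0.9, 0.4, -0.1]
opening: 0.15
```

>>> drive_tool(commands=[{"dx":5,"dy":-40,"dz":0,"yaw":2},{"dx":5,"dy":-40,"dz":0,"yaw":2},{"dx":5,"dy":-40,"dz":0,"yaw":0},{"dx":5,"dy":-40,"dz":0,"yaw":0},{"dx":5,"dy":-40,"dz":0,"yaw":0}])

```text
t: 5.4
eef_pos: [516.0, -78.5, 188.3]
tcp_rot: [-3.141, -0.003, 2.715]
ft_force: [1.3, 0.9, -0.4]
opening: 0.154
```

>>> drive_tool(commands=[{"dx":5,"dy":-40,"dz":0,"yaw":0},{"dx":5,"dy":-40,"dz":0,"yaw":0},{"dx":5,"dy":-35,"dz":0,"yaw":0},{"dx":2,"dy":-10,"dz":0,"yaw":0},{"dx":0,"dy":0,"dz":0,"yaw":0}])

```text
t: 5.82
eef_pos: [533.3, -203.8, 187.9]
tcp_rot: [3.142, -0.002, 2.712]
ft_force: [0.1, -0.5, -0.9]
opening: 0.156
```

```bash
python3 - <<'E'
from h import *
im=env.read_camera('wrist')
c=env.calibration('wrist');s=env.state();im=env.read_camera('wrist');save(im,'w5')
print(s['eef_pos'],s['tcp_rot'],s['t'],s['ft_force'],s['opening'])
for q in ['bezel','socket']: print(q,[(x['pixel'],x['conf'],atz('wrist',x['pixel'],91,c)) for x in env.place_of(q,'wrist')])
print('pred',proj('wrist',[492.5,-177.5,91],c))
s=env.state();print(s['eef_pos'])
E
```

```text
[ 533.02495534 -201.92785235  188.13634452] [ 3.14116188e+00 -2.82576180e-03  2.71313045e+00] 5.8667 [ 0.54201989  0.64277175 -0.93758259] 0.15816296423919574
bezel [([327.5, 179.1], 0.61, array([ 493.30555082, -176.8848415 ,   91.        ]))]
socket [([325.2, 176.2], 0.85, array([ 490.79208532, -177.52228791,   91.        ]))]
pred [[326.22944308 178.41584874]]
[ 533.33034234 -200.02259449  189.16641247]
```

View pics/w5.png

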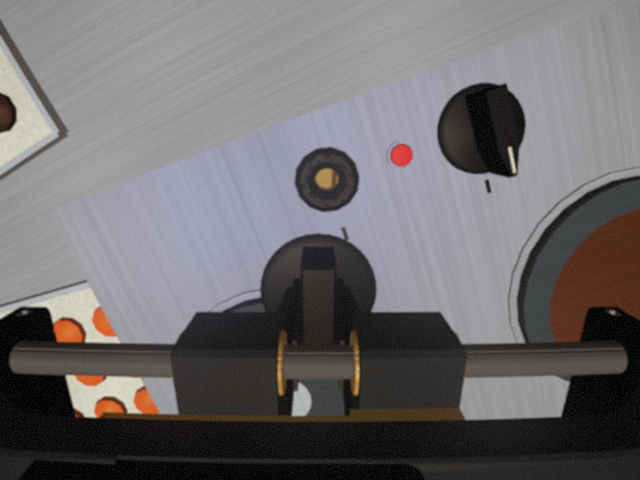

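```bash
python3 - <<'E'
from h import *
c=env.calibration('wrist');s=env.state();im=env.read_camera('wrist')
print(s['eef_pos'],np.degrees(s['tcp_rot'][2]),s['t'])
save(cv2.resize(im[130:310,260:390],None,fx=4.4,fy=4.4,interpolation=cv2.INTER_CUBIC)[:600],'w6')
save(cv2.resize(im[140:220,285:365],None,fx=7,fy=7,interpolation=cv2.INTER_CUBIC),'w6b')
g=cv2.cvtColor(im,cv2.COLOR_RGB2GRAY)
m=(g<95).astype(np.uint8);m[:140]=0;m[215:]=0;m[:,:285]=0;m[:,365:]=0
cs,_=cv2.findContours(m,cv2.RETR_EXTERNAL,cv2.CHAIN_APPROX_NONE);p=max(cs,key=len);e=cv2.fitEllipse(p);print(e)
print('bezel',atz('wrist',e[0],90,c))
# where TCP axis projects for knob geometry
X,Y,Z=s['eef_pos'];o=Z-12.8
print('skirt centre px', proj('wrist',[[X,Y,o+6],[X,Y,o]],c))
E
```

```text
[ 533.33034234 -200.02259449  189.16641247] 155.6382116263603 6.0167
((324.103271484375, 179.49166870117188), (61.96216583251953, 62.558013916015625), 19.404939651489258)
bezel [ 493.11676573 -177.50787093   90.        ]
skirt centre px [[318.7299986  292.29452279]
 [318.71014936 287.65350425]]
```

View pics/w6.png

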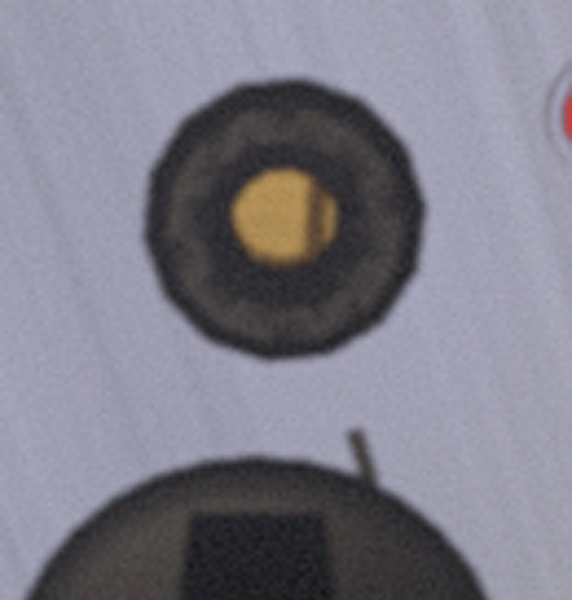

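View pics/w6b.png

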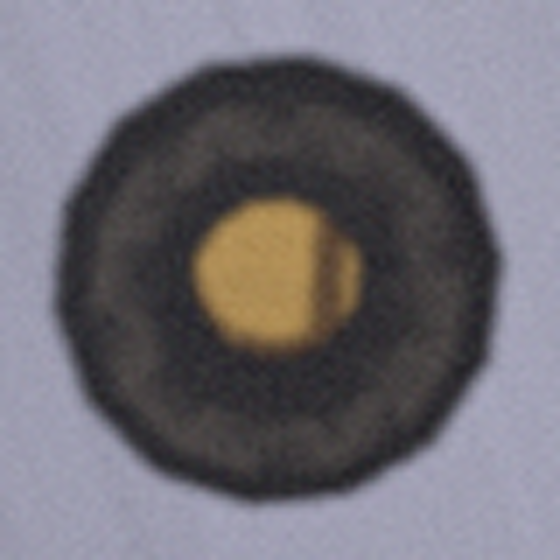

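The enlarged view shows the brass D socket: its flat is on the image right (dark line at x≈324/560), so the spindle's pointer would face image left, about −114° in the world or 1.9 rad clockwise of off, which is within the given range. I'll turn near that angle and look again before inserting.

>>> drive_tool(commands=[{"dx":-5,"dy":-2,"dz":0,"yaw":-5},{"dx":-6,"dy":-2,"dz":0,"yaw":-7},{"dx":-6,"dy":-2,"dz":0,"yaw":-7},{"dx":-6,"dy":-2,"dz":0,"yaw":-7},{"dx":-6,"dy":-2,"dz":0,"yaw":-7}])

```text
t: 6.48
eef_pos: [504.4, -210.3, 189.8]
tcp_rot: [3.141, 0.0, 2.135]
ft_force: [0.6, -0.5, -1.4]
opening: 0.157
```

>>> drive_tool(commands=[{"dx":-6,"dy":-2,"dz":0,"yaw":-7},{"dx":-6,"dy":-2,"dz":0,"yaw":-7},{"dx":-6,"dy":-3,"dz":0,"yaw":-7},{"dx":-5,"dy":-4,"dz":0,"yaw":-7},{"dx":0,"dy":0,"dz":0,"yaw":-7}])

```text
t: 6.9
eef_pos: [481.1, -221.7, 189.9]
tcp_rot: [3.142, 0.0, 1.524]
ft_force: [0.1, 0.4, 0.2]
opening: 0.154
```

>>> drive_tool(commands=[{"dx":0,"dy":0,"dz":0,"yaw":-7},{"dx":0,"dy":0,"dz":0,"yaw":-2},{"dx":0,"dy":0,"dz":0,"yaw":0},{"dx":0,"dy":0,"dz":0,"yaw":0},{"dx":0,"dy":0,"dz":0,"yaw":0}])

```text
t: 7.32
eef_pos: [481.7, -222.0, 189.7]
tcp_rot: [3.141, 0.0, 1.374]
ft_force: [0.2, 0.3, -0.5]
opening: 0.159
```

```bash
cat > look.py <<'E'
from h import *
import sys
n=sys.argv[1]
env.read_camera('wrist')
c=env.calibration('wrist');s=env.state();im=env.read_camera('wrist');save(im,n)
print(s['eef_pos'],np.degrees(s['tcp_rot'][2]),s['t'],s['ft_force'],s['joints'][5])
r=env.place_of('bezel','wrist');print([(x['pixel'],x['conf']) for x in r])
u,v=[int(round(a)) for a in r[0]['pixel']]
save(cv2.resize(im[v-45:v+45,u-45:u+45],None,fx=6,fy=6,interpolation=cv2.INTER_CUBIC),n+'b')
g=cv2.cvtColor(im,cv2.COLOR_RGB2GRAY)
m=(g<95).astype(np.uint8);M=np.zeros_like(m);M[v-38:v+38,u-40:u+40]=1;m*=M
cs,_=cv2.findContours(m,cv2.RETR_EXTERNAL,cv2.CHAIN_APPROX_NONE);p=max(cs,key=len);e=cv2.fitEllipse(p);print(e)
B=atz('wrist',e[0],90,c);print('bezel',B,'rel',B-s['eef_pos'])
E
python3 look.py w7
```

```text
[ 481.7062413  -222.09600017  189.75791517] 78.68802372022418 7.3667 [ 0.75970531 -0.32155845 -0.21281685] -0.3591909267935772
[([321.1, 177.4], 0.96), ([436.4, 93.7], 0.36)]
((321.1573791503906, 178.73646545410156), (62.032161712646484, 62.345298767089844), 16.804187774658203)
bezel [ 494.31701898 -176.81240057   90.        ] rel [ 12.61077768  45.28359961 -99.75791517]
```

View pics/w7.png

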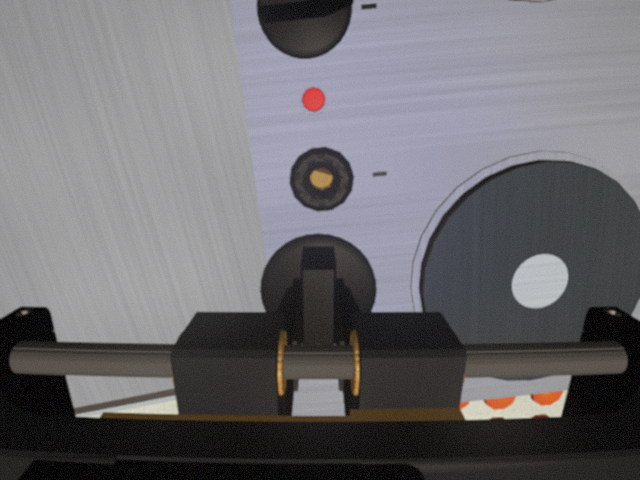

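View pics/w7b.png

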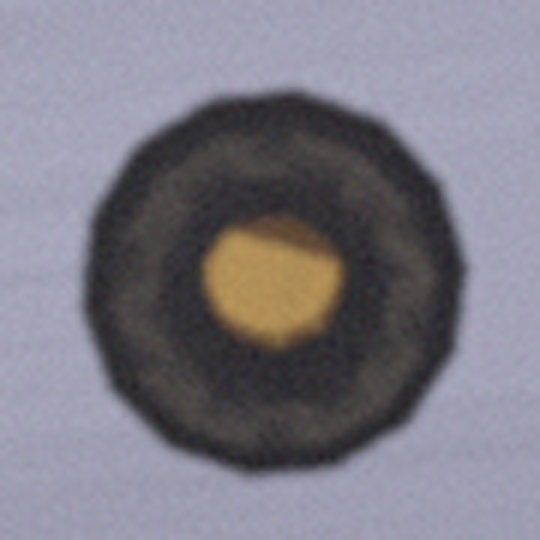

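The second view shows the flat at the upper right of the bore (line (232,230)–(340,262) in the crop), so the match is at tool yaw ≈62°, consistent with before. Combining the two views cancels the camera's bias and puts the bezel at about (494.1,−177.9). Approaching.

>>> drive_tool(commands=[{"dx":5,"dy":18,"dz":0,"yaw":0},{"dx":5,"dy":18,"dz":0,"yaw":0},{"dx":2.5,"dy":8.6,"dz":-15,"yaw":0},{"dx":0,"dy":0,"dz":-20,"yaw":0},{"dx":0,"dy":0,"dz":-11,"yaw":0}])

```text
t: 7.88
eef_pos: [493.9, -177.1, 142.3]
tcp_rot: [-3.141, -0.0, 1.373]
ft_force: [-0.1, 0.3, -0.9]
opening: 0.155
```

>>> drive_tool(commands=[{"dx":0,"dy":0,"dz":0,"yaw":0},{"dx":0,"dy":0,"dz":0,"yaw":0},{"dx":0,"dy":0,"dz":0,"yaw":0},{"dx":0,"dy":0,"dz":0,"yaw":0}])

```text
t: 8.22
eef_pos: [494.5, -178.3, 144.5]
tcp_rot: [3.14, 0.0, 1.371]
ft_force: [1.3, -0.7, -0.4]
opening: 0.155
```

```bash
python3 - <<'E'
from h import *
im=env.read_camera('wrist');save(im,'w8')
for n in ['top','scene']:
  im=env.read_camera(n);save(im,n+'8')
s=env.state();print(s['eef_pos'],np.degrees(s['tcp_rot']),s['t'],s['ft_force'],s['moment'])
E
```

```text
[ 494.33612812 -178.19081974  144.26811547] [1.79934585e+02 1.87951025e-02 7.85622535e+01] 8.3667 [-0.54380501 -0.71749396 -0.6435589 ] [-0.07173639  0.04591103 -0.01130511]
```

View pics/w8.png

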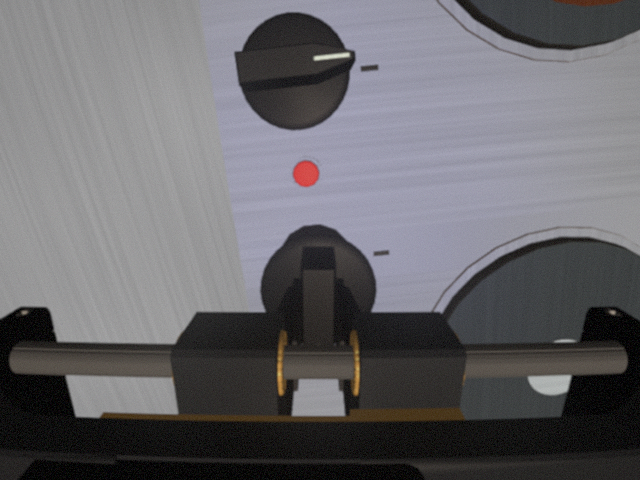

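>>> drive_tool(commands=[{"dx":0,"dy":0.4,"dz":-5,"yaw":0},{"dx":0,"dy":0,"dz":-5,"yaw":0},{"dx":0,"dy":0,"dz":-1,"yaw":0},{"dx":0,"dy":0,"dz":0,"yaw":0}])

```text
t: 8.7
eef_pos: [493.9, -177.5, 132.1]
tcp_rot: [-3.141, -0.0, 1.371]
ft_force: [0.2, 0.4, -1.1]
opening: 0.157
```

>>> drive_tool(commands=[{"dx":0,"dy":0,"dz":-1,"yaw":0},{"dx":0,"dy":0,"dz":-1,"yaw":0},{"dx":0,"dy":0,"dz":0,"yaw":0}])

```text
t: 8.95
eef_pos: [494.1, -177.6, 130.5]
tcp_rot: [-3.142, -0.0, 1.371]
ft_force: [0.3, -0.5, -0.8]
opening: 0.157
```

>>> drive_tool(commands=[{"dx":0,"dy":0,"dz":-1,"yaw":0},{"dx":0,"dy":0,"dz":0,"yaw":0}])

```text
t: 9.12
eef_pos: [493.9, -177.5, 129.6]
tcp_rot: [-3.141, -0.0, 1.371]
ft_force: [-0.2, -0.1, 0.6]
opening: 0.156
```

>>> drive_tool(commands=[{"dx":0,"dy":0,"dz":-1,"yaw":0},{"dx":0,"dy":0,"dz":0,"yaw":0}])

```text
t: 9.28
eef_pos: [493.8, -177.5, 128.5]
tcp_rot: [-3.141, -0.0, 1.371]
ft_force: [-1.8, -0.6, -1.1]
opening: 0.154
```

>>> drive_tool(commands=[{"dx":0,"dy":0,"dz":-1,"yaw":0},{"dx":0,"dy":0,"dz":0,"yaw":0}])

```text
t: 9.45
eef_pos: [493.8, -177.5, 127.4]
tcp_rot: [-3.141, -0.0, 1.371]
ft_force: [-2.9, 0.8, -1.0]
opening: 0.155
```

>>> drive_tool(commands=[{"dx":-0.3,"dy":0,"dz":-1,"yaw":0},{"dx":0,"dy":0,"dz":-1,"yaw":0},{"dx":0,"dy":0,"dz":0,"yaw":0}])

```text
t: 9.7
eef_pos: [493.7, -177.5, 125.4]
tcp_rot: [-3.141, -0.0, 1.371]
ft_force: [-2.5, 0.2, -0.9]
opening: 0.154
```

>>> drive_tool(commands=[{"dx":0,"dy":0,"dz":-1,"yaw":0},{"dx":0,"dy":0,"dz":-1,"yaw":0},{"dx":0,"dy":0,"dz":0,"yaw":0}])

```text
t: 9.95
eef_pos: [493.7, -177.5, 123.5]
tcp_rot: [-3.141, -0.0, 1.371]
ft_force: [-3.4, 0.1, -1.0]
opening: 0.155
```

>>> drive_tool(commands=[{"dx":0,"dy":0,"dz":-1,"yaw":0},{"dx":0,"dy":0,"dz":0,"yaw":0},{"dx":0,"dy":0,"dz":0,"yaw":0}])

```text
t: 10.2
eef_pos: [493.7, -177.5, 122.5]
tcp_rot: [-3.141, -0.0, 1.371]
ft_force: [-3.3, 0.7, -1.6]
opening: 0.155
```

>>> drive_tool(commands=[{"dx":-0.4,"dy":0,"dz":-1,"yaw":0},{"dx":0,"dy":0,"dz":0,"yaw":0}])

```text
t: 10.37
eef_pos: [493.6, -177.6, 121.6]
tcp_rot: [3.141, 0.0, 1.371]
ft_force: [-2.3, 0.5, -1.0]
opening: 0.157
```

>>> drive_tool(commands=[{"dx":0,"dy":0,"dz":-0.5,"yaw":0},{"dx":0,"dy":0,"dz":0,"yaw":0}])

```text
t: 10.53
eef_pos: [493.6, -177.6, 121.1]
tcp_rot: [3.141, 0.0, 1.371]
ft_force: [-1.9, 0.7, -0.7]
opening: 0.154
```

>>> drive_tool(commands=[{"dx":0,"dy":0,"dz":-0.3,"yaw":0},{"dx":0,"dy":0,"dz":0,"yaw":0}])

```text
t: 10.7
eef_pos: [493.6, -177.6, 120.9]
tcp_rot: [3.141, 0.0, 1.371]
ft_force: [-1.3, 0.8, -0.5]
opening: 0.154
```

>>> drive_tool(commands=[{"dx":0,"dy":0,"dz":-0.5,"yaw":0},{"dx":0,"dy":0,"dz":0,"yaw":0}])

```text
t: 10.87
eef_pos: [493.6, -177.6, 120.4]
tcp_rot: [3.141, 0.0, 1.371]
ft_force: [-0.7, 0.0, 1.6]
opening: 0.156
```

>>> drive_tool(commands=[{"dx":0,"dy":0,"dz":-0.3,"yaw":0},{"dx":0,"dy":0,"dz":0,"yaw":0}])

```text
t: 11.03
eef_pos: [493.6, -177.7, 120.2]
tcp_rot: [3.141, 0.0, 1.371]
ft_force: [-1.4, -0.1, 3.3]
opening: 0.16
```

>>> drive_tool(commands=[{"dx":0,"dy":0,"dz":-0.3,"yaw":0},{"dx":0,"dy":0,"dz":0,"yaw":0}])

```text
t: 11.2
eef_pos: [493.6, -177.6, 119.9]
tcp_rot: [3.141, 0.0, 1.371]
ft_force: [-2.3, 0.7, 4.2]
opening: 0.156
```

Touched the spindle at TCP z≈120.5, as predicted. Turning clockwise under about 5 N.

>>> drive_tool(commands=[{"dx":0,"dy":0,"dz":-0.3,"yaw":-2},{"dx":0,"dy":0,"dz":0,"yaw":-2},{"dx":0,"dy":0,"dz":0,"yaw":-2},{"dx":0,"dy":0,"dz":0,"yaw":0}])

```text
t: 11.53
eef_pos: [493.5, -177.7, 119.4]
tcp_rot: [3.141, 0.0, 1.265]
ft_force: [-2.4, -1.4, 0.1]
opening: 0.156
```

>>> drive_tool(commands=[{"dx":0,"dy":0,"dz":0,"yaw":-2},{"dx":0,"dy":0,"dz":0,"yaw":-2},{"dx":0,"dy":0,"dz":0,"yaw":0}])

```text
t: 11.78
eef_pos: [493.4, -177.6, 119.3]
tcp_rot: [-3.141, -0.0, 1.196]
ft_force: [-1.7, -0.1, -1.0]
opening: 0.157
```

Force vanished, so it has found the socket. Lowering gently.

>>> drive_tool(commands=[{"dx":0,"dy":0,"dz":-1,"yaw":-2},{"dx":0,"dy":0,"dz":0,"yaw":-1},{"dx":0,"dy":0,"dz":0,"yaw":0}])

```text
t: 12.03
eef_pos: [493.4, -177.5, 118.3]
tcp_rot: [-3.141, -0.0, 1.145]
ft_force: [-1.3, -0.3, -1.1]
opening: 0.152
```

>>> drive_tool(commands=[{"dx":0,"dy":0,"dz":-1,"yaw":0},{"dx":0,"dy":0,"dz":-1,"yaw":0},{"dx":0,"dy":0,"dz":0,"yaw":0}])

```text
t: 12.28
eef_pos: [493.4, -177.5, 116.3]
tcp_rot: [-3.142, -0.0, 1.145]
ft_force: [-0.7, 0.4, -1.2]
opening: 0.157
```

```bash
python3 - <<'E'
from h import *
s=env.state();print(s['eef_pos'],np.degrees(s['tcp_rot']),s['t'],s['ft_force'],s['moment'])
E
```

```text
[ 493.41107063 -177.54276416  116.28339214] [-1.79996930e+02 -5.57824962e-04  6.56181284e+01] 12.2833 [-0.65355738  0.39621778 -1.20163985] [ 0.02071416  0.39897878 -0.00714682]
```

>>> drive_tool(commands=[{"dx":0,"dy":0,"dz":-1.5,"yaw":0},{"dx":0,"dy":0,"dz":-1.5,"yaw":0},{"dx":0,"dy":0,"dz":0,"yaw":0}])

```text
t: 12.53
eef_pos: [493.4, -177.5, 113.1]
tcp_rot: [-3.141, -0.0, 1.145]
ft_force: [-2.2, 0.6, -0.4]
opening: 0.157
```

>>> drive_tool(commands=[{"dx":0,"dy":0,"dz":-1.5,"yaw":0},{"dx":0,"dy":0,"dz":-1.5,"yaw":0},{"dx":0,"dy":0,"dz":0,"yaw":0}])

```text
t: 12.78
eef_pos: [493.4, -177.6, 110.2]
tcp_rot: [-3.141, -0.0, 1.144]
ft_force: [-1.0, 0.8, -1.5]
opening: 0.156
```

>>> drive_tool(commands=[{"dx":0,"dy":0,"dz":-1.5,"yaw":0},{"dx":0,"dy":0,"dz":-1,"yaw":0},{"dx":0,"dy":0,"dz":0,"yaw":0}])

```text
t: 13.03
eef_pos: [493.4, -177.6, 107.7]
tcp_rot: [-3.142, -0.0, 1.144]
ft_force: [-1.3, 0.5, -1.6]
opening: 0.156
```

>>> drive_tool(commands=[{"dx":0,"dy":0,"dz":-0.6,"yaw":0},{"dx":0,"dy":0,"dz":0,"yaw":0}])

```text
t: 13.2
eef_pos: [493.4, -177.6, 107.3]
tcp_rot: [3.142, -0.0, 1.144]
ft_force: [-1.9, 0.2, -1.1]
opening: 0.156
```

>>> drive_tool(commands=[{"dx":0,"dy":0,"dz":-0.4,"yaw":0},{"dx":0,"dy":0,"dz":0,"yaw":0}])

```text
t: 13.37
eef_pos: [493.4, -177.6, 106.9]
tcp_rot: [3.142, -0.0, 1.144]
ft_force: [-1.9, 0.7, 0.5]
opening: 0.158
```

>>> drive_tool(commands=[{"dx":0,"dy":0,"dz":-0.4,"yaw":0},{"dx":0,"dy":0,"dz":0,"yaw":0}])

```text
t: 13.53
eef_pos: [493.5, -177.6, 106.7]
tcp_rot: [3.141, 0.0, 1.144]
ft_force: [-1.8, 1.6, 3.6]
opening: 0.159
```

Home: 14 mm drop and contact at TCP z≈106.8. Now turning anticlockwise, watching force and moment.

>>> drive_tool(commands=[{"dx":0,"dy":0,"dz":0,"yaw":0},{"dx":0,"dy":0,"dz":0,"yaw":2},{"dx":0,"dy":0,"dz":0,"yaw":3},{"dx":0,"dy":0,"dz":0,"yaw":3},{"dx":0,"dy":0,"dz":0,"yaw":0}])

```text
t: 13.95
eef_pos: [493.3, -177.9, 106.7]
tcp_rot: [3.141, 0.001, 1.286]
ft_force: [-4.2, -1.1, 4.3]
opening: 0.155
```

```bash
cat > st.py <<'E'
from h import *
s=env.state();print(s['eef_pos'],np.degrees(s['tcp_rot']),s['t'],s['ft_force'],s['moment'],s['opening'])
E
python3 st.py
```

```text
[ 493.34444078 -177.88351009  106.72492051] [1.79989395e+02 2.87288927e-02 7.37108523e+01] 13.95 [-4.15767324 -1.09540834  4.30497706] [-0.48026373  1.0215351  -0.07085002] 0.15516803870080279
```

>>> drive_tool(commands=[{"dx":-0.2,"dy":0,"dz":0,"yaw":4},{"dx":0,"dy":0,"dz":0,"yaw":4},{"dx":0,"dy":0,"dz":0,"yaw":4},{"dx":0,"dy":0,"dz":0,"yaw":4},{"dx":0,"dy":0,"dz":0,"yaw":4}])

```text
t: 14.37
eef_pos: [493.4, -177.9, 106.7]
tcp_rot: [3.141, 0.001, 1.634]
ft_force: [-2.6, -1.5, 3.2]
opening: 0.152
```

```bash
python3 st.py
```

```text
[ 493.43847499 -177.91567244  106.72796274] [1.79959253e+02 3.78331829e-02 9.36490856e+01] 14.3667 [-2.60205078 -1.49344834  3.23308942] [-0.42756686  0.65989307 -0.10081804] 0.1517378769495389
```

>>> drive_tool(commands=[{"dx":0,"dy":0,"dz":0,"yaw":5},{"dx":0,"dy":0,"dz":0,"yaw":5},{"dx":0,"dy":0,"dz":0,"yaw":5},{"dx":0,"dy":0,"dz":0,"yaw":5},{"dx":0,"dy":0,"dz":0,"yaw":5}])

```text
t: 14.78
eef_pos: [493.7, -177.9, 106.7]
tcp_rot: [3.141, 0.001, 2.072]
ft_force: [-1.1, -1.1, 2.5]
opening: 0.154
```

```bash
python3 st.py
```

```text
[ 493.66973676 -177.87282694  106.725992  ] [1.79952631e+02 6.02675794e-02 1.18690625e+02] 14.7833 [-1.11378232 -1.06459384  2.50355554] [-0.26415249  0.26734315 -0.11297411] 0.15365657187524845
```

>>> drive_tool(commands=[{"dx":0,"dy":0,"dz":0,"yaw":5},{"dx":0,"dy":0,"dz":0,"yaw":5},{"dx":0,"dy":0,"dz":0,"yaw":5},{"dx":0,"dy":0,"dz":0,"yaw":5},{"dx":0,"dy":0,"dz":0,"yaw":5}])

```text
t: 15.2
eef_pos: [493.9, -177.7, 106.8]
tcp_rot: [3.141, 0.002, 2.508]
ft_force: [1.1, 0.2, 1.7]
opening: 0.153
```

```bash
python3 st.py
```

```text
[ 493.94618767 -177.67733714  106.75581197] [1.79950637e+02 9.29892072e-02 1.43675930e+02] 15.2 [1.09965596 0.22568798 1.69822259] [ 0.30138051 -0.14369884 -0.11324422] 0.1525362835116653
```

>>> drive_tool(commands=[{"dx":0,"dy":0,"dz":0,"yaw":5},{"dx":0,"dy":0,"dz":0,"yaw":5},{"dx":0,"dy":0,"dz":0,"yaw":5},{"dx":0,"dy":0,"dz":0,"yaw":4},{"dx":0,"dy":0,"dz":0,"yaw":0}])

```text
t: 15.62
eef_pos: [494.0, -177.4, 106.7]
tcp_rot: [3.141, 0.002, 2.838]
ft_force: [3.1, 4.2, 1.5]
opening: 0.154
```

```bash
python3 st.py; python3 - <<'E'
from h import *
im=env.read_camera('wrist');save(im,'w9')
E
```

```text
[ 494.0474892  -177.42494775  106.73565302] [1.79963507e+02 1.02974609e-01 1.62627460e+02] 15.6167 [3.05612125 4.1709571  1.48203548] [ 0.80684426 -0.54656458 -0.08415095] 0.15437642027715193
```

View pics/w9.png

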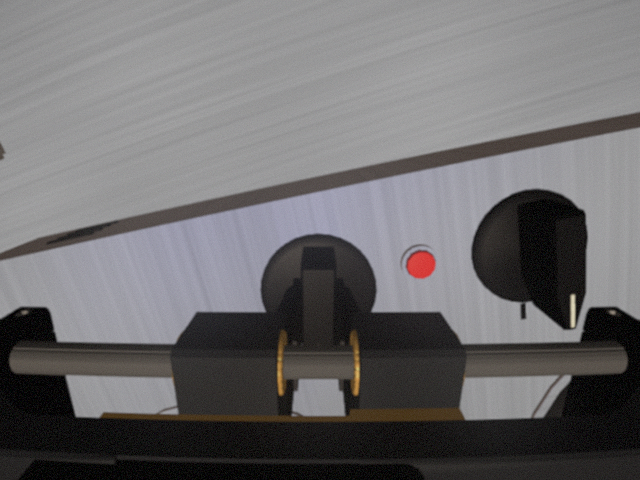

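>>> drive_tool(commands=[{"dx":0.2,"dy":0.3,"dz":0,"yaw":2},{"dx":0,"dy":0,"dz":0,"yaw":2},{"dx":0,"dy":0,"dz":0,"yaw":2},{"dx":0,"dy":0,"dz":0,"yaw":0}])

```text
t: 16.0
eef_pos: [494.1, -177.3, 106.8]
tcp_rot: [3.142, 0.002, 2.94]
ft_force: [3.1, 3.2, 1.9]
opening: 0.155
```

```bash
python3 st.py
```

```text
[ 494.09903576 -177.31333321  106.76587752] [1.79995824e+02 9.26750345e-02 1.68450919e+02] 16.0 [3.06017626 3.1990743  1.87746633] [ 0.6937342  -0.64695218 -0.04834087] 0.15543223460768596
```

>>> drive_tool(commands=[{"dx":0,"dy":0,"dz":0,"yaw":1.5},{"dx":0,"dy":0,"dz":0,"yaw":1.5},{"dx":0,"dy":0,"dz":0,"yaw":0}])

```text
t: 16.25
eef_pos: [494.0, -177.3, 106.7]
tcp_rot: [3.142, 0.001, 2.992]
ft_force: [3.8, 3.7, 3.3]
opening: 0.155
```

```bash
python3 st.py
```

```text
[ 494.04273569 -177.28737228  106.72825443] [1.79996003e+02 8.19692449e-02 1.71424824e+02] 16.25 [3.83351846 3.69330651 3.29167282] [ 0.80098109 -0.85393093 -0.02681865] 0.15491552411748763
```

>>> drive_tool(commands=[{"dx":0,"dy":0,"dz":0,"yaw":1},{"dx":0,"dy":0,"dz":0,"yaw":1},{"dx":0,"dy":0,"dz":0,"yaw":0},{"dx":0,"dy":0,"dz":0,"yaw":0}])

```text
t: 16.58
eef_pos: [494.0, -177.3, 106.7]
tcp_rot: [3.142, 0.001, 3.027]
ft_force: [3.9, 3.1, 2.7]
opening: 0.154
```

```bash
python3 st.py; python3 - <<'E'
from h import *
for n in ['top','scene']:
    im=env.read_camera(n);save(im,n+'10')
im=cv2.imread('pics/scene10.png');cv2.imwrite('pics/s10c.png',cv2.resize(im[180:330,100:280],None,fx=4,fy=4,interpolation=cv2.INTER_CUBIC))
E
```

```text
[ 494.00430366 -177.2838596   106.71705746] [1.79997159e+02 7.68298537e-02 1.73440333e+02] 16.5833 [3.85451193 3.10272313 2.6925823 ] [ 0.92229861 -0.97788787 -0.07765489] 0.153810369644773
```

View pics/s10c.png

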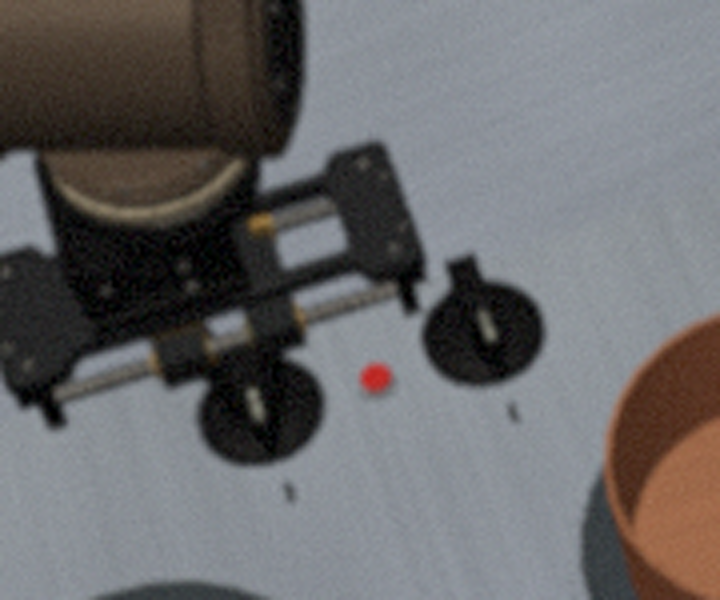

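The pointer is parallel to the left knob's and points at its mark. One degree more, then I release.

>>> drive_tool(commands=[{"dx":0.2,"dy":0.2,"dz":0,"yaw":1},{"dx":0,"dy":0,"dz":0,"yaw":0},{"dx":0,"dy":0,"dz":0,"yaw":0}])

```text
t: 16.93
eef_pos: [494.0, -177.2, 106.7]
tcp_rot: [-3.141, 0.001, 3.046]
ft_force: [4.5, 2.8, 3.4]
opening: 0.158
```

```bash
python3 st.py
```

```text
[ 494.04617659 -177.21278073  106.72383196] [-1.79989832e+02  5.85998222e-02  1.74501576e+02] 16.9333 [4.49168367 2.75404318 3.37339127] [ 0.62451452 -0.99697068 -0.01727754] 0.15784221281751495
```

>>> drive_tool(commands=[{"dx":0,"dy":0,"dz":0,"yaw":0},{"dx":0,"dy":0,"dz":0,"yaw":0},{"dx":0,"dy":0,"dz":0,"yaw":0},{"dx":0,"dy":0,"dz":0,"yaw":0}], grip=0.4)

```text
t: 17.27
eef_pos: [493.2, -177.1, 106.3]
tcp_rot: [3.141, -0.001, 3.047]
ft_force: [-0.9, -0.1, -0.5]
opening: 0.371
```

>>> drive_tool(commands=[{"dx":0,"dy":0,"dz":10,"yaw":0},{"dx":0,"dy":0,"dz":20,"yaw":0},{"dx":0,"dy":0,"dz":30,"yaw":0},{"dx":0,"dy":0,"dz":30,"yaw":0},{"dx":0,"dy":0,"dz":0,"yaw":0}])

```text
t: 17.68
eef_pos: [495.2, -177.9, 202.1]
tcp_rot: [-3.139, 0.007, 3.047]
ft_force: [0.2, 0.5, 0.0]
opening: 0.402
```

>>> drive_tool(commands=[{"dx":0,"dy":-20,"dz":20,"yaw":0},{"dx":20,"dy":-30,"dz":20,"yaw":0},{"dx":25,"dy":-10,"dz":0,"yaw":0},{"dx":0,"dy":0,"dz":0,"yaw":0},{"dx":0,"dy":0,"dz":0,"yaw":0}])

```text
t: 18.1
eef_pos: [538.8, -237.5, 236.4]
tcp_rot: [3.141, -0.0, 3.046]
ft_force: [-0.7, 0.1, -0.5]
opening: 0.4
```

```bash
python3 - <<'E'
from h import *
env.read_camera('wrist')
c=env.calibration('wrist');s=env.state();im=env.read_camera('wrist');save(im,'w11')
print(s['eef_pos'],np.degrees(s['tcp_rot'][2]),s['t'],s['ft_force'],s['opening'])
for q,z in [('knob',94),('pointer',128)]:
    for x in env.place_of(q,'wrist'): print(q,x['pixel'],x['conf'],atz('wrist',x['pixel'],z,c))
E
```

```text
[ 538.11376418 -236.83702595  236.18580155] 174.56371337206104 18.15 [ 0.18276699 -0.46796764 -0.55900221] 0.4027346834239887
knob [386.7, 169.8] 0.9 [ 494.44700612 -177.13691846   94.        ]
pointer [385.3, 214.5] 0.91 [ 523.87319031 -185.54079246  128.        ]
```

View pics/w11.png

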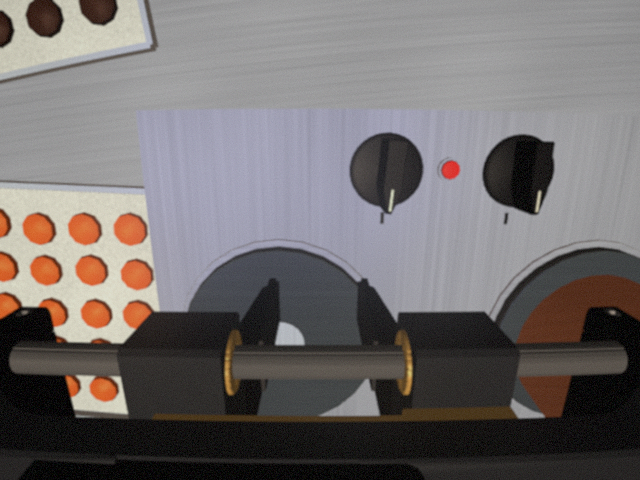

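```bash
python3 - <<'E'
from h import *
c=env.calibration('wrist');im=env.read_camera('wrist')
a=im[120:225,340:560];save(cv2.resize(a,None,fx=3.6,fy=3.6,interpolation=cv2.INTER_CUBIC),'w12')
for q,z in [('knob',94),('pointer',128)]:
    for x in env.place_of(q,'wrist'): print(q,x['pixel'],x['conf'],atz('wrist',x['pixel'],z,c))
t=env.read_camera('top');save(cv2.resize(t[90:280,300:490],None,fx=3.1,fy=3.1,interpolation=cv2.INTER_CUBIC),'t12')
s=env.state();print(s['eef_pos'],s['t'])
E
```

```text
pointer [388.2, 213.8] 0.89 [ 523.47098578 -182.97467824  128.        ]
[ 538.41371236 -236.79100833  236.68561478] 18.5
```

View pics/w12.png

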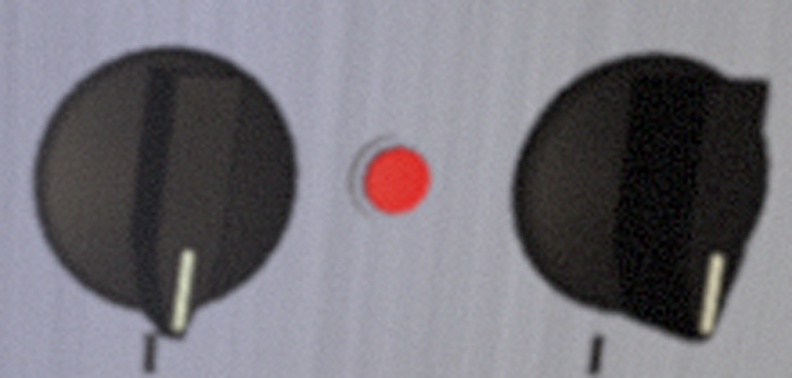

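View pics/t12.png

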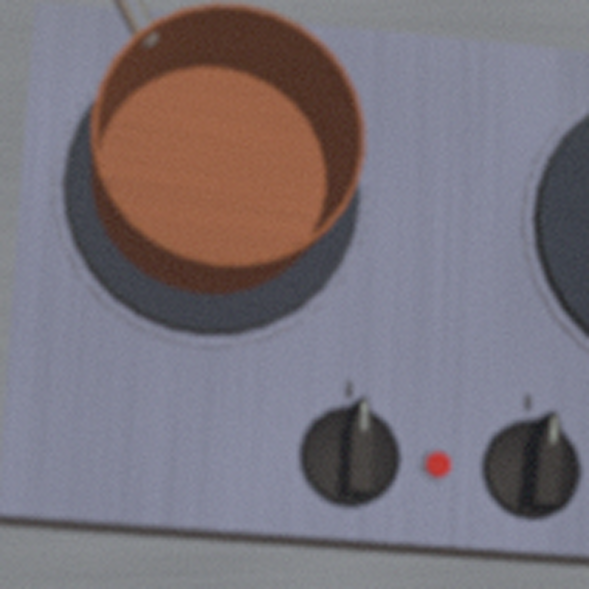

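```bash
python3 - <<'E'
from h import *
c=env.calibration('wrist')
f=lambda p:(p[0]/3.6+340,p[1]/3.6+120)
for a,b in [((189,250),(177,332)),((718,255),(706,332))]:
    A=atz('wrist',f(a),130,c);B=atz('wrist',f(b),128,c);print(A,B,np.degrees(np.arctan2(*(B-A)[1::-1])))
S=atz('wrist',f((166,180)),97,c);print('skirt',S)
E
```

```text
[ 505.67579317 -179.66957039  130.        ] [ 522.90549757 -182.52718929  128.        ] -9.417023687955062
[516.36647013 -69.1671238  130.        ] [533.11008385 -69.62230847 128.        ] -1.5572348251839963
skirt [ 494.72496534 -178.12978262   97.        ]
```

The new knob reads about 4° short of off in the hob frame, within 11°. I'll check it from a better centred view.

>>> drive_tool(commands=[{"dx":3,"dy":20,"dz":-10,"yaw":0},{"dx":3,"dy":30,"dz":-20,"yaw":0},{"dx":0,"dy":4,"dz":0,"yaw":0},{"dx":0,"dy":0,"dz":0,"yaw":0},{"dx":0,"dy":0,"dz":0,"yaw":0}])

```text
t: 18.92
eef_pos: [544.9, -183.3, 207.1]
tcp_rot: [-3.141, 0.001, 3.048]
ft_force: [0.9, -0.6, 0.8]
opening: 0.401
```

```bash
python3 - <<'E'
from h import *
env.read_camera('wrist');env.read_camera('wrist')
c=env.calibration('wrist');s=env.state();im=env.read_camera('wrist');print(s['eef_pos'],np.degrees(s['tcp_rot']),s['t'])
P=proj('wrist',[494.1,-177.7,97],c)[0];print(P)
u,v=int(P[0])-65,int(P[1])-60;print(u,v)
save(cv2.resize(im[v:v+120,u:u+130],None,fx=5,fy=5,interpolation=cv2.INTER_CUBIC),'w13')
# predicted outline for pointer angle -5.5 and -10
for a in (-5.5,-10):
    r=np.radians(a);d=np.array([np.cos(r),np.sin(r)]);
    print(a,[(((q-[u,v])+.5)*5).round() .tolist() for q in proj('wrist',[[*(np.array([494.1,-177.7])+d*30),128],[*(np.array([494.1,-177.7])-d*25),130]],c)])
E
```

```text
[ 544.93292117 -183.98974383  207.30134478] [-1.79968652e+02  7.30712851e-02  1.74547413e+02] 19.0167
[321.17032372 170.39102327]
256 110
-5.5 [[329.0, 552.0], [331.0, 130.0]]
-10 [[312.0, 551.0], [346.0, 130.0]]
```

View pics/w13.png

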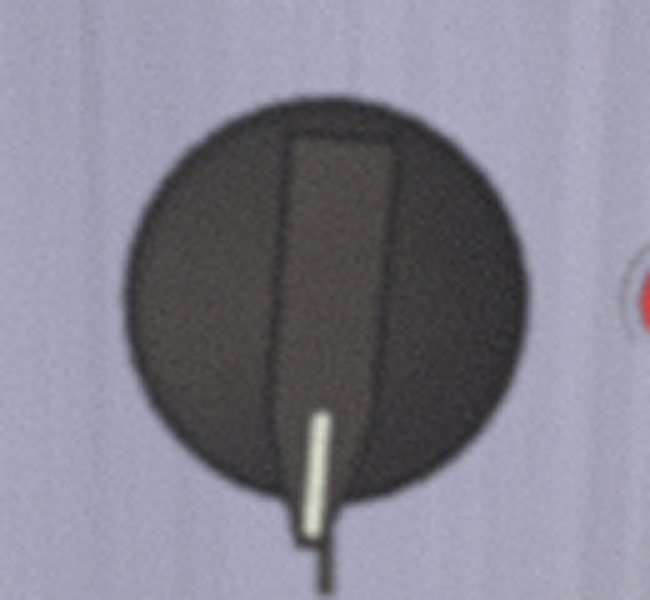

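The centred view shows the pointer about 4° from off (tip (311,545), tail (343,138)), roughly 2 mm sideways where 6 mm is allowed. The skirt is concentric with the bezel and the arm is clear, so I'm handing in.

```bash
python3 - <<'E'
from cell import env
s=env.state();print(s['t'],s['ft_force'],s['opening'])
print(env.job_done())
E
```

```text
19.0667 [-1.53614413  0.70370835  0.8087914 ] 0.398508473805413
the job is handed in; nothing more can be done
None
```

I put the knob back in the right-hand control, turned it to off, let go and handed the job in at about 19 s. The job gives no verdict, so the results below are my own measurements.

- **Pick:** I took the loose black knob from its ring. I identified it by its colour and the ring, and left the turquoise and purple look-alikes alone.
- **Seating:** I lowered the stem into the bare control, pressing with about 4 N, and turned clockwise until the stem found the socket. The force vanished near tool yaw 68–72°. It then dropped about 14 mm, so the skirt sits about 3 mm above the bezel.
- **Turning to off:** I turned it anticlockwise by about 109°. The highest force read at the wrist was about 6 N.

**Last checks:**
- The knob is centred on the bezel within about 1 mm.
- The pointer is about 4° short of exactly off, roughly 2 mm sideways where 6 mm is allowed. I stopped at the computed off angle and did not feel a definite stop.
- The left knob still looked off, the pan was still on its plate, and the gripper was open and clear.
- **Disagreement:** the trained network put the pointer up to 16° clockwise of straight ahead in one picture, about 10° from off. My own measurement from a better-centred view gave about 9.7° (4° from off), and I trusted that one.

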